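Put the dispenser gauges back in their foam case

TASK

Put the two orange-handled gauges back into the open foam-lined case: press the round plug gauge into the round cutout and the bar gauge into the long cutout, each standing upright and pushed fully home past the springy foam lips, then let go. The bigger black-handled plug belongs to another set: leave it standing where it is.

Things in the scene. Friction and masses are not known exactly. Their poses are not given: they have to be found in the camera images.
- plug_gauge: Small plug gauge, loose, upright: round aluminium body 50 mm in diameter, 30 mm high, with a round orange handle 28 mm in diameter, 44 to 72 mm above the underside, on an 18 mm neck. About 0.2 kg. Origin: centre of the underside; z up along its axis. Its yaw does not matter.
- bar_gauge: Bar gauge, loose, upright: aluminium bar 84 mm long (its x), 36 mm wide (y), 30 mm high, with an upright orange handle fin 50 mm long (x) and 14 mm thick (y), 44 to 72 mm above the underside, centred, on a narrower neck; pinch the fin across y. About 0.24 kg. Origin: centre of the underside; z up. Either way round fits.
- gauge_case: Fixed open case, 150 (x) by 210 mm (y), dark foam top 52 mm above the counter; its 20 mm high lid lies open at +x. Origin: centre of underside; z up. Cutouts, yellow floors, 30 mm deep: long one at x 0, y +50 mm, 100 (x) by 52 mm (y); round one at x 0, y -50 mm, diameter 66 mm. Sprung foam lips stop a gauge about 12 mm above the floor until it is pushed down with 5 to 12 N, then hold it.
- large_plug: Bystander, loose, standing upright: a larger plug gauge with a round aluminium body 80 mm in diameter and 30 mm high and a black round handle 28 mm in diameter, 72 mm high in all. It does not fit the case. Origin: centre of the underside; z up.
Mind the look-alikes: they are no part of the job. Leave any pink, purple or turquoise look-alike of the plug_gauge alone.

How it is judged:
At the end, for the whole second after the job is handed in: Each orange-handled gauge is in its own cutout, within 12 mm of the centre in case x and y, underside within 5 mm of the floor, upright within 10 degrees, at rest, the bar within 15 degrees of the cutout; the large black-handled plug is upright and within 30 mm of its start (x of plug_gauge in the frame of gauge_case between -0.012 and 0.012 m and y of plug_gauge in the frame of gauge_case between -0.062 and -0.038 m and z of each of plug_gauge, bar_gauge in the frame of gauge_case below 0.027 m and angle between each of plug_gauge, bar_gauge, large_plug's own z axis and vertical below 0.18 rad and x of bar_gauge in the frame of gauge_case between -0.012 and 0.012 m and y of bar_gauge in the frame of gauge_case between 0.038 and 0.062 m and angle between the x axis of bar_gauge and the x axis of gauge_case, either way round below 0.26 rad and linear speed of each of plug_gauge, bar_gauge below 0.03 m/s and distance of large_plug from where it was at the start of the episode below 0.03 m); the robot touches nothing.
It fails at once if the large black-handled plug is pushed more than 30 mm from its place or tipped over (distance of large_plug from where it was at the start of the episode above 0.03 m or angle between large_plug's own z axis and vertical above 0.5 rad).
It also fails if it takes over 54 s, if anything falls off the work surface, if the arm or the gripper's body presses on something with over 40 N, if the wrist force passes 120 N, or if a joint passes its speed limit or range.

ROBOT

A 6-joint arm with a two-finger parallel gripper is mounted at the origin on the work surface. World frame = base frame: x ahead of the robot, y to its left, z up, the work surface at z = 0. Lengths are in m, angles in rad, forces in N, time in s.
With the tool pointing down it reaches from about 0.375 to 0.925 m from the base axis. Payload 5.7 kg.
Tool frame: the origin (TCP) lies at the centre of the arm's flange, where the gripper is bolted on; the fingertips stand 182 mm ahead of it and the grasp point (between the pads) lies 163 mm ahead of it; z points along the fingers, y is the direction in which the jaws open and shut (so a half turn about z gives the same grasp; the last joint's range is limited). The gripper opens to 88 mm and grips with 3 to 60 N. Pads are 20 mm wide; open, the fingers measure 115 mm over their backs; the gripper's body (75 mm by 178 mm) begins 61 mm behind the grasp point.
Start: joints at [-1.217, 0.359, 1.51, -0, 1.272, -0.115], TCP at [0.271, -0.535, 0.405] pointing down, gripper open.
Joint ranges: [-2.97, 2.97], [-1.01, 2.36], [0.21, 2.38], [-0.96, 4.11], [0.2, 2.71], [-2.98, 2.98]. Speed limits (rad/s): [2.39, 2.39, 3.14, 3.14, 3.14, 3.14].

INTERFACE

Orientations are given as a unit quaternion [w, x, y, z].
In Python, from rig import robot gives the robot as it stands.
- The arm moves only by the tool arm_command, never from a script. Its argument "targets" is a list of rows, each a list of 7 numbers: the closure in counts, from 0 (fully open) to 255 (shut), then the shift along the world's x, y, z in mm, then the turn, a rotation vector about the world's x, y, z in degrees. In form: [[gripper, x, y, z, wx, wy, wz], ...]. A call has 1 to 10 rows; each row is the pose to reach, as a shift and turn from the pose commanded when the call began; what a row does not reach only later rows make up. A row lasts 1/12 s, in which the tool goes at most 41.7 mm and 7.16 degrees, less where a joint would pass 70% of its speed; a pose out of reach is approached as far as the arm can. A call with a gripper value outside its range is refused whole. The fingers move at their own pace and stop on an object; "newtons" is the grip in N (left out, the last holds). Time passes only in rows, so rows that repeat a pose let the fingers close. It gives the time, the measured TCP pose, the force and the opening at its end, in the units of the state.
- robot.observe(): the state, without advancing time (a new reading comes with each control period).
- robot.get_image(name): name is "scene" or "top"; returns a dict with "img" (384x512x3 uint8, red, green, blue), "vfov" (degrees; the focal length in pixels is half the picture's height over the tangent of half this angle, whatever the lens; pixels are square), "cx", "cy" (the principal point, pixels), "world_to_cam" (4x4, takes a point from world to camera coordinates). Camera axes: x right, y down, z forward; pixel columns grow to the right and rows downward; lengths in m; the calibration is good to about 2 mm. A picture is of the moment at which its call begins. There is no depth.
- robot.sign_off(): hands the job in, once; it reports no verdict.
The state is a dict: "t": time; "joint_positions": joint angles; "qd": joint speeds; "joint_torque": joint torques, N m; "tcp_pos": TCP position; "tcp_rot": TCP orientation; "wrist_force": force on the tool from outside, world axes, zero at the start; "torque": the same for the moment, N m; "opening": finger opening in m.
Only numpy, scipy, OpenCV 4.12 (cv2) and the standard library are available. Lean on these libraries where they do the work, as an engineer would, in place of code of your own. Each camera call takes 0.05 s, during which the arm holds its last target. There are 200 camera calls.

## Working session

There is one attempt and no reset: what is moved stays moved. The work goes in short steps, Python scripts to look and compute and a tool call to move; the robot and the scene stay as the last step left them, time stands still between calls to the robot, and variables do not carry over. Pictures are saved under pics/ and viewed, about 8 in all and at most 12, crops included, and the job is handed in when it is done.

Besides the shell and the picture viewer there is one more tool, called after "Emit:" as a command line: name --pt "numbers of a row" for each row, then --argument value for the rest. arm_command: Moves the arm, as the interface text tells. Its arguments: {"type":"object","properties":{"targets":{"type":"array"},"newtons":{"type":"number"}},"required":["targets"]}

```bash
mkdir -p pics
cat > h.py <<'E'
import numpy as np, cv2
from rig import robot
def grab(n,f):
    d=robot.get_image(n); cv2.imwrite(f,cv2.cvtColor(d['img'],cv2.COLOR_RGB2BGR))
    np.savez(f+'.npz',W=d['world_to_cam'],k=[d['vfov'],d['cx'],d['cy']]); return d
def ray(f,u,v):
    d=np.load(f+'.npz'); W=d['W']; vf,cx,cy=d['k']; fl=192/np.tan(np.radians(vf/2))
    r=W[:3,:3].T@np.array([(u-cx)/fl,(v-cy)/fl,1]); return -W[:3,:3].T@W[:3,3], r
def atz(f,u,v,z):
    o,r=ray(f,u,v); return o+r*(z-o[2])/r[2]
def proj(f,p):
    d=np.load(f+'.npz'); W=d['W']; vf,cx,cy=d['k']; fl=192/np.tan(np.radians(vf/2))
    q=W[:3,:3]@p+W[:3,3]; return q[:2]/q[2]*fl+[cx,cy]
def tri(f1,p1,f2,p2):
    o1,a=ray(f1,*p1); o2,b=ray(f2,*p2)
    s=np.linalg.lstsq(np.c_[a,-b],o2-o1,rcond=None)[0]; x,y=o1+a*s[0],o2+b*s[1]
    return (x+y)/2, np.linalg.norm(x-y)
E
python3 - <<'E'
from h import *
a=grab('scene','pics/s0.png');b=grab('top','pics/t0.png')
for d in (a,b): print(d['vfov'],d['cx'],d['cy'],np.round(d['world_to_cam'],3).tolist())
print(robot.observe())
im=np.vstack([cv2.resize(cv2.imread('pics/%s0.png'%c),None,fx=1,fy=1) for c in 'st'])
E
```

```text
44.96595499270736 253.99964893700866 194.78712071768334 [[-0.761, 0.648, 0.016, 0.308], [0.484, 0.584, -0.652, -0.303], [-0.432, -0.489, -0.758, 1.205], [0.0, 0.0, 0.0, 1.0]]
53.66795360701968 259.60714670417434 195.9009845695049 [[-0.007, -1.0, -0.003, 0.103], [-0.992, 0.007, -0.128, 0.523], [0.128, 0.002, -0.992, 0.801], [0.0, 0.0, 0.0, 1.0]]
{'t': 0.1, 'joint_positions': array([-1.21710720e+00,  3.59455471e-01,  1.51127659e+00,  2.53860559e-06,
        1.27254276e+00, -1.15110617e-01]), 'qd': array([-0.00049048, -0.00250204, -0.00271768, -0.00252209, -0.00020231,
       -0.00046236]), 'joint_torque': array([ 1.13107541e-03, -5.16356242e+01, -2.71406329e+01,  6.76628924e-02,
        2.75765907e-02, -3.24357586e-05]), 'tcp_pos': array([ 0.27096964, -0.53498096,  0.40389814]), 'tcp_rot': array([-8.35254220e-04,  9.72653645e-01,  2.32258862e-01, -9.88905337e-05]), 'wrist_force': array([-0.00528128,  0.86177935, -0.27811712]), 'torque': array([-0.00899492, -0.04052456, -0.05169543]), 'opening': 0.08745392540560479}
```

View pics/s0.png

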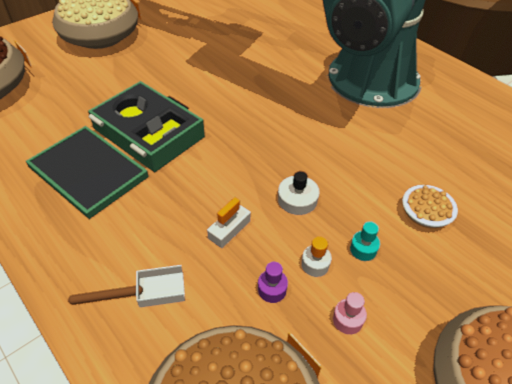

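View pics/t0.png

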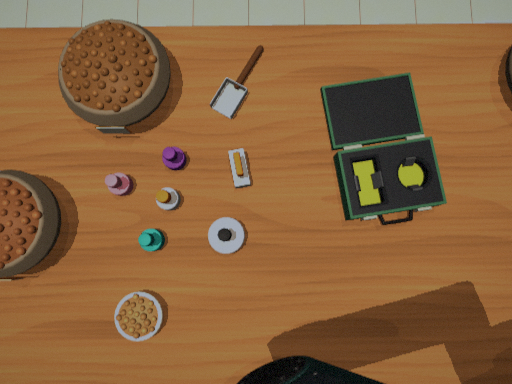

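The scene view shows the orange plug at about (318,250), the bar at about (229,220), the black plug at about (299,190), and the case around (147,122). The top view shows the plug at (165,198), the bar at (239,167), the black plug at (227,236), and the case around (390,180). I'll enlarge both views to measure.

Run:
```python
from h import *
def crop(f,x,y,w,h,s):
    im=cv2.resize(cv2.imread(f)[y:y+h,x:x+w],None,fx=s,fy=s,interpolation=cv2.INTER_CUBIC)
    for i in range(0,w,10):
        cv2.line(im,(i*s,0),(i*s,6),(255,255,255),1)
        if i%20==0: cv2.putText(im,str(x+i),(i*s,16),0,.35,(255,255,255),1)
    for i in range(0,h,10):
        cv2.line(im,(0,i*s),(6,i*s),(255,255,255),1)
        if i%20==0: cv2.putText(im,str(y+i),(8,i*s+4),0,.35,(255,255,255),1)
    return im
a=np.hstack([crop('pics/t0.png',150,140,100,120,4),crop('pics/t0.png',330,130,120,120,3)[:, :360]]) if 0 else None
A=crop('pics/t0.png',150,140,100,75,4);B=crop('pics/t0.png',345,140,100,75,4)
C=crop('pics/s0.png',205,195,130,75,3)[:225,:390];C=cv2.resize(C,(400,231));
C=crop('pics/s0.png',205,195,133,100,3);D=crop('pics/s0.png',85,80,133,100,3)
cv2.imwrite('pics/z.png',np.vstack([np.hstack([A,B]),cv2.resize(np.hstack([C,D]),(800,300)) if np.hstack([C,D]).shape[1]!=800 else 0]))
```

```text
(no output)
```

View pics/z.png

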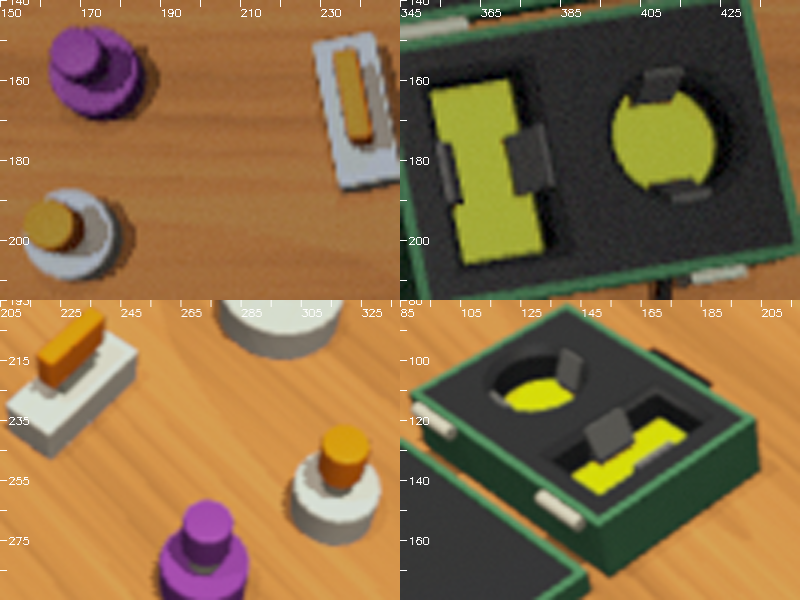

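Run:
```python
from h import *
np.set_printoptions(precision=4,suppress=True)
T='pics/t0.png';S='pics/s0.png'
t=lambda x,y:(150+x/4,140+y/4); tb=lambda x,y:(345+(x-400)/4,140+y/4)
s=lambda x,y:(205+x/3,195+(y-300)/3); sb=lambda x,y:(85+(x-400)/3,80+(y-300)/3)
for n in 'ts':
    print(n, ray('pics/%s0.png'%n,256,192)[0])
print('plug',tri(T,t(52,224),S,s(345,442)))
print('bar',tri(T,t(353,94),S,s(71,337)))
c=[atz(T,*t(*p),.03) for p in((313,45),(372,33),(341,190))]
print('bar top',c, np.degrees(np.arctan2(*(c[2]-c[0])[1::-1])))
f=[atz(T,*t(*p),.072) for p in((335,50),(352,50),(371,136),(351,140))];print('fin',np.mean(f,0))
print('barscene',[atz(S,*s(*p),.03) for p in((6,402),(50,434),(137,352),(100,318))])
print('plug body',atz(T,*t(70,233),.03))
print('caserim T',[atz(T,*p,.052) for p in((335,151),(434,138),(443,204),(346,219))])
r=np.array([atz(S,*sb(*p),.052) for p in((412,395),(567,306),(757,420),(605,520))]);print('rim S',r,r.mean(0))
for a in (0,1,2,3):
    d=r[(a+1)%4]-r[a];print(np.linalg.norm(d),np.degrees(np.arctan2(d[1],d[0])))
print('round floor T',atz(T,*tb(664,140),.022),'S',atz(S,*sb(540,393),.022), tri(T,tb(664,140),S,sb(540,393)))
print('yellow rect',[atz(T,*tb(*p),.022) for p in((431,92),(510,80),(544,250),(463,264))])
```

```text
t [0.4167 0.0972 0.8615]
s [0.9024 0.5661 0.7108]
plug (array([0.5198, 0.3029, 0.0689]), np.float64(0.0013239217216069225))
bar (array([0.5892, 0.1441, 0.0665]), np.float64(0.0003686061542774254))
bar top [array([0.6255, 0.1686, 0.03  ]), array([0.6321, 0.1355, 0.03  ]), array([0.5431, 0.1528, 0.03  ])] -169.14133456676706
fin [0.5882 0.1441 0.072 ]
barscene [array([0.6331, 0.135 , 0.03  ]), array([0.6272, 0.1707, 0.03  ]), array([0.5471, 0.1561, 0.03  ]), array([0.5474, 0.1199, 0.03  ])]
plug body [0.5202 0.3024 0.03  ]
caserim T [array([ 0.6187, -0.0664,  0.052 ]), array([ 0.6461, -0.2841,  0.052 ]), array([ 0.5007, -0.2937,  0.052 ]), array([ 0.47 , -0.085,  0.052])]
rim S [[ 0.6496 -0.2732  0.052 ]
 [ 0.5051 -0.2956  0.052 ]
 [ 0.4715 -0.0909  0.052 ]
 [ 0.6117 -0.0725  0.052 ]] [ 0.5595 -0.1831  0.052 ]
0.14629211137584833 -171.1911214880982
0.20743976234821257 99.32489139087227
0.14143500703791176 7.460810695295972
0.20421600609117674 -79.29290828309347
round floor T [ 0.5697 -0.241   0.022 ] S [ 0.5616 -0.2519  0.022 ] (array([ 0.5677, -0.2362,  0.0348]), np.float64(0.0008438721858804797))
yellow rect [array([ 0.5982, -0.1115,  0.022 ]), array([ 0.6047, -0.1563,  0.022 ]), array([ 0.5081, -0.1708,  0.022 ]), array([ 0.5007, -0.1255,  0.022 ])]
```

Emit:
arm_command --pt "0 317 680 -105 0 0 -16.4" --pt "0 317 680 -105 0 0 -16.4" --pt "0 317 680 -105 0 0 -16.4" --pt "0 317 680 -105 0 0 -16.4" --pt "0 317 680 -105 0 0 -16.4" --pt "0 317 680 -105 0 0 -16.4" --pt "0 317 680 -105 0 0 -16.4" --pt "0 317 680 -105 0 0 -16.4" --pt "0 317 680 -105 0 0 -16.4" --pt "0 317 680 -105 0 0 -16.4" --newtons 40

```text
t: 0.93
tcp_pos: [0.4457, -0.1593, 0.3465]
tcp_rot: [-0.0, 0.996, 0.091, -0.0]
wrist_force: [0.6, -0.2, 0.0]
opening: 0.0878
```

Run:
```python
from h import *
c=np.array([.5595,-.183]);y=np.radians(9.3)
R=np.array([[np.cos(y),-np.sin(y)],[np.sin(y),np.cos(y)]])
a=np.linspace(0,2*np.pi,40)
box=lambda x,y,w,h,z:np.array([[x+sx*w/2,y+sy*h/2,z] for sx,sy in((-1,-1),(1,-1),(1,1),(-1,1))])
circ=lambda z:np.c_[33*np.cos(a),-50+33*np.sin(a),0*a+z]
sh=[box(0,0,150,210,52),box(0,50,100,52,52),box(0,50,100,52,22),circ(52),circ(22)]
out=[]
for f,x,yy in(('pics/t0.png',330,130),('pics/s0.png',82,75)):
    im=cv2.resize(cv2.imread(f)[yy:yy+100,x:x+126],None,fx=3.17,fy=3.17,interpolation=cv2.INTER_CUBIC)
    for i,p in enumerate(sh):
        P=[(proj(f,np.r_[c+R@q[:2]/1e3,q[2]/1e3])-[x,yy]+.5)*3.17 for q in p]
        cv2.polylines(im,[np.int32(np.round(P))],True,[(0,0,255),(255,255,255),(255,0,255),(255,255,255),(255,0,255)][i],1)
    out.append(im)
cv2.imwrite('pics/ov.png',cv2.resize(np.hstack(out),None,fx=1,fy=1)[:600,:800])
```

```text
(no output)
```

View pics/ov.png

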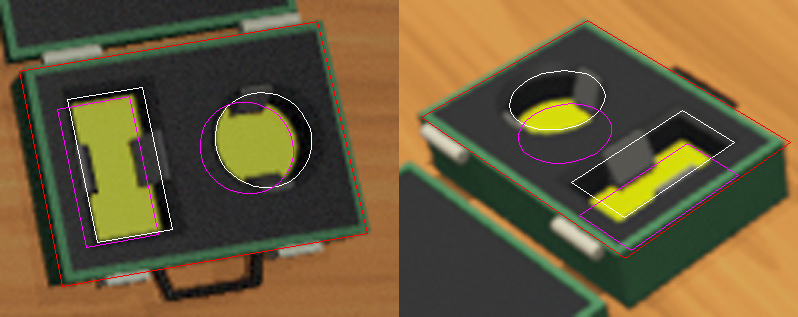

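The outlines of the case and both cutouts match the pictures to about 2–3 mm, so I'm keeping centre (0.5595, -0.183) and yaw 9.3°. Next I go on to the bar.

Emit:
arm_command --pt "60 142.5 304 -46 0 0 0" --pt "60 142.5 304 -46 0 0 0" --pt "60 142.5 304 -46 0 0 0" --pt "60 142.5 304 -46 0 0 0" --pt "60 142.5 304 -46 0 0 0" --pt "60 142.5 304 -46 0 0 0" --pt "60 142.5 304 -46 0 0 0" --pt "60 142.5 304 -46 0 0 0" --pt "60 142.5 304 -46 0 0 0" --pt "60 142.5 304 -46 0 0 0"

```text
t: 1.77
tcp_pos: [0.5884, 0.145, 0.2999]
tcp_rot: [-0.0, 0.996, 0.093, -0.0]
wrist_force: [-0.1, -0.9, 0.4]
opening: 0.0672
```

Run:
```python
from h import *
o=robot.observe();print(o['tcp_pos'],o['joint_positions'],o['opening'])
a=grab('scene','pics/s1.png');b=grab('top','pics/t1.png')
x=cv2.resize(cv2.imread('pics/s1.png')[100:290,180:380],(400,380));y=cv2.resize(cv2.imread('pics/t1.png')[90:280,140:340],(400,380))
cv2.imwrite('pics/c1.png',np.hstack([x,y]))
```

```text
[0.58837112 0.1450364  0.29994667] [1.27640894e-01 4.75076009e-01 1.60893655e+00 3.45729971e-04
 1.05820676e+00 1.51204996e+00] 0.06724160841437789
```

View pics/c1.png

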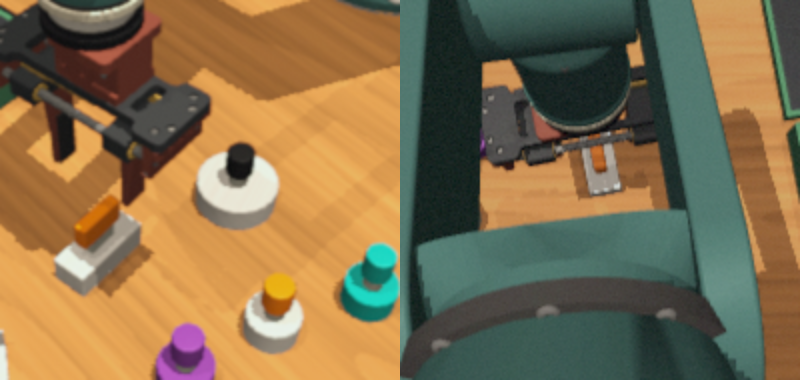

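The fingers straddle the bar, with the tips still above it, and the black plug is clear. I'll descend and grip.

Emit:
arm_command --pt "60 0 0 -30 0 0 0" --pt "60 0 0 -60 0 0 0" --pt "60 0 0 -78 0 0 0" --pt "60 0 0 -78 0 0 0" --pt "255 0 0 -78 0 0 0" --pt "255 0 0 -78 0 0 0" --pt "255 0 0 -78 0 0 0" --pt "255 0 0 -78 0 0 0" --pt "255 0 0 -78 0 0 0" --pt "255 0 0 -78 0 0 0"

```text
t: 2.7
tcp_pos: [0.5882, 0.1428, 0.2237]
tcp_rot: [-0.0, 0.996, 0.091, 0.001]
wrist_force: [0.6, 0.7, 0.8]
opening: 0.0308
```

Emit:
arm_command --pt "255 0 0 0 0 0 0" --pt "255 0 0 0 0 0 0" --pt "255 0 0 25 0 0 0" --pt "255 0 0 60 0 0 0" --pt "255 0 0 90 0 0 0" --pt "255 0 0 90 0 0 0"

```text
t: 3.2
tcp_pos: [0.5901, 0.1432, 0.3184]
tcp_rot: [-0.0, 0.996, 0.091, 0.005]
wrist_force: [1.1, 0.8, -1.0]
opening: 0.0134
```

Run:
```python
from h import *
o=robot.observe();print(o['tcp_pos'],o['tcp_rot'],o['opening'],o['wrist_force'])
grab('scene','pics/s2.png')
cv2.imwrite('pics/c2.png',cv2.resize(cv2.imread('pics/s2.png')[80:280,150:350],(600,600)))
```

```text
[0.59007816 0.14318219 0.31844008] [-2.10811815e-04  9.95813905e-01  9.12856703e-02  4.64195766e-03] 0.013398721218296588 [ 1.10635222  0.80989988 -0.98825634]
```

View pics/c2.png

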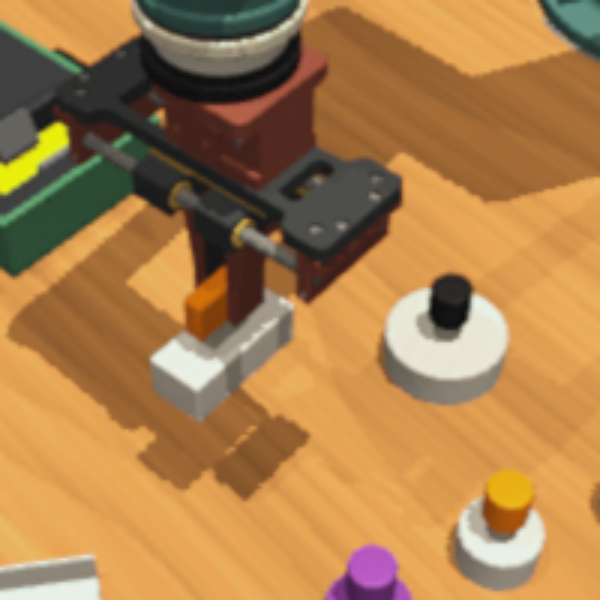

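The bar is held level and lifted clear. Now I take it above the long cutout.

Emit:
arm_command --pt "255 -37 -279 0 0 0 -1" --pt "255 -37 -279 0 0 0 -1" --pt "255 -37 -279 0 0 0 -1" --pt "255 -37 -279 0 0 0 -1" --pt "255 -37 -279 0 0 0 -1" --pt "255 -37 -279 0 0 0 -1" --pt "255 -37 -279 0 0 0 -1" --pt "255 -37 -279 0 0 0 -1" --pt "255 -37 -279 0 0 0 -1" --pt "255 -37 -279 0 0 0 -1"

```text
t: 4.08
tcp_pos: [0.5502, -0.1358, 0.3114]
tcp_rot: [-0.001, 0.997, 0.082, -0.001]
wrist_force: [1.1, 0.7, -2.1]
opening: 0.0134
```

Run:
```python
from h import *
o=robot.observe();print(o['tcp_pos'],o['tcp_rot'],o['opening'],o['wrist_force'])
grab('scene','pics/s3.png')
f='pics/s3.png';im=cv2.resize(cv2.imread(f)[50:200,70:270],(800,600),interpolation=cv2.INTER_CUBIC)
# expected bar underside outline at current tcp, and cutout rim
def draw(c,yaw,w,h,z,col):
    y=np.radians(yaw);R=np.array([[np.cos(y),-np.sin(y)],[np.sin(y),np.cos(y)]])
    P=[(proj(f,np.r_[np.array(c)+R@(np.array(s)*[w/2,h/2]),z])-[70,50]+.5)*4 for s in((-1,-1),(1,-1),(1,1),(-1,1))]
    cv2.polylines(im,[np.int32(P)],True,col,1)
p=o['tcp_pos'];q=o['tcp_rot'];yaw=np.degrees(2*np.arctan2(q[2],q[1]));print(yaw)
for dz in(0,.03):draw(p[:2],yaw,.084,.036,p[2]-.222+dz,(255,0,255))
draw((.5514,-.1337),9.3,.1,.052,.052,(255,255,255))
cv2.imwrite('pics/c3.png',im)
```

```text
[ 0.55020022 -0.13584197  0.31141589] [-9.66552391e-04  9.96629304e-01  8.20209542e-02 -1.28811702e-03] 0.013355153420216643 [ 1.10753716  0.72359955 -2.12835399]
9.40949170227075
```

View pics/c3.png

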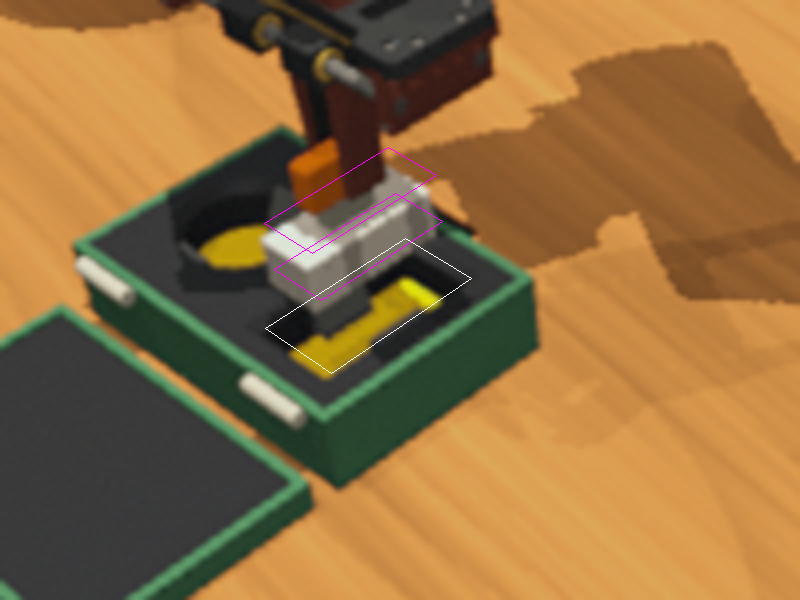

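The bar sits level above the long cutout. It hangs a little lower in the grip than predicted, because the lift began as the jaws closed. The hole appears about 2 mm further in +x than my model, so I'll add that and lower in stages, watching the force.

Emit:
arm_command --pt "255 2 1 -10 0 0 0" --pt "255 2 1 -20 0 0 0" --pt "255 2 1 -30 0 0 0" --pt "255 2 1 -36 0 0 0" --pt "255 2 1 -36 0 0 0" --pt "255 2 1 -36 0 0 0"

```text
t: 4.63
tcp_pos: [0.5527, -0.1348, 0.276]
tcp_rot: [-0.0, 0.997, 0.083, -0.001]
wrist_force: [-0.0, -0.6, -1.9]
opening: 0.0141
```

Emit:
arm_command --pt "255 0 0 -3 0 0 0" --pt "255 0 0 -6 0 0 0" --pt "255 0 0 -9 0 0 0" --pt "255 0 0 -9 0 0 0"

```text
t: 4.97
tcp_pos: [0.5532, -0.1356, 0.2678]
tcp_rot: [0.0, 0.997, 0.082, 0.0]
wrist_force: [1.0, -1.2, -2.8]
opening: 0.0142
```

Emit:
arm_command --pt "255 0 0 -2 0 0 0" --pt "255 0 0 -4 0 0 0" --pt "255 0 0 -6 0 0 0" --pt "255 0 0 -6 0 0 0"

```text
t: 5.3
tcp_pos: [0.5535, -0.1355, 0.2622]
tcp_rot: [0.0, 0.997, 0.082, 0.001]
wrist_force: [1.6, -2.7, 0.5]
opening: 0.0138
```

Emit:
arm_command --pt "255 0 0 -2 0 0 0" --pt "255 0 0 -4 0 0 0" --pt "255 0 0 -6 0 0 0" --pt "255 0 0 -6 0 0 0"

```text
t: 5.63
tcp_pos: [0.5531, -0.1352, 0.2556]
tcp_rot: [-0.0, 0.997, 0.082, 0.0]
wrist_force: [1.6, -1.2, -0.2]
opening: 0.0139
```

Emit:
arm_command --pt "255 0 0 -2 0 0 0" --pt "255 0 0 -4 0 0 0" --pt "255 0 0 -5 0 0 0" --pt "255 0 0 -5 0 0 0"

```text
t: 5.97
tcp_pos: [0.553, -0.1352, 0.2514]
tcp_rot: [-0.0, 0.997, 0.082, 0.0]
wrist_force: [-0.3, 0.6, 7.2]
opening: 0.014
```

Emit:
arm_command --pt "255 0 0 -1 0 0 0" --pt "255 0 0 -2 0 0 0" --pt "255 0 0 -3 0 0 0" --pt "255 0 0 -3 0 0 0"

```text
t: 6.3
tcp_pos: [0.5529, -0.135, 0.2512]
tcp_rot: [0.0, 0.997, 0.083, 0.0]
wrist_force: [-7.4, 2.9, 33.5]
opening: 0.0138
```

33 N at z 0.2512 is well beyond the 12 N lip force, so the bar is on the floor. Release and lift.

Emit:
arm_command --pt "120 0 0 2 0 0 0" --pt "120 0 0 2 0 0 0" --pt "120 0 0 2 0 0 0" --pt "120 0 0 2 0 0 0" --pt "120 0 0 2 0 0 0" --pt "60 0 0 20 0 0 0" --pt "60 0 0 60 0 0 0" --pt "60 0 0 90 0 0 0"

```text
t: 6.97
tcp_pos: [0.5526, -0.1352, 0.3383]
tcp_rot: [-0.001, 0.997, 0.082, -0.001]
wrist_force: [1.1, -0.7, 0.3]
opening: 0.0629
```

Emit:
arm_command --pt "60 -20 430 0 0 0 0" --pt "60 -20 430 0 0 0 0" --pt "60 -20 430 0 0 0 0" --pt "60 -20 430 0 0 0 0" --pt "60 -20 430 0 0 0 0" --pt "60 -20 430 0 0 0 0" --pt "60 -20 430 0 0 0 0" --pt "60 -20 430 0 0 0 0" --pt "60 -20 430 0 0 0 0" --pt "60 -20 430 0 0 0 0"

```text
t: 7.8
tcp_pos: [0.5329, 0.283, 0.3373]
tcp_rot: [0.0, 0.997, 0.083, -0.001]
wrist_force: [0.8, -0.8, 0.0]
opening: 0.0673
```

Run:
```python
from h import *
np.set_printoptions(precision=4,suppress=True)
o=robot.observe();print(o['tcp_pos'],o['tcp_rot'],o['opening'],o['wrist_force'])
grab('scene','pics/s4.png');grab('top','pics/t4.png')
x=cv2.resize(cv2.imread('pics/s4.png')[75:175,80:213],(399,300),interpolation=cv2.INTER_CUBIC)
y=cv2.resize(cv2.imread('pics/t4.png')[130:230,325:458],(399,300),interpolation=cv2.INTER_CUBIC)
w=cv2.resize(cv2.imread('pics/s4.png')[185:285,250:383],(399,300),interpolation=cv2.INTER_CUBIC)
z=cv2.resize(cv2.imread('pics/t4.png')[140:240,130:263],(399,300),interpolation=cv2.INTER_CUBIC)
cv2.imwrite('pics/c4.png',np.vstack([np.hstack([x,y]),np.hstack([w,z])]))
```

```text
[0.5329 0.283  0.3373] [ 0.0001  0.9966  0.0825 -0.0005] 0.06734732930954083 [ 0.7572 -0.7907  0.0317]
```

View pics/c4.png

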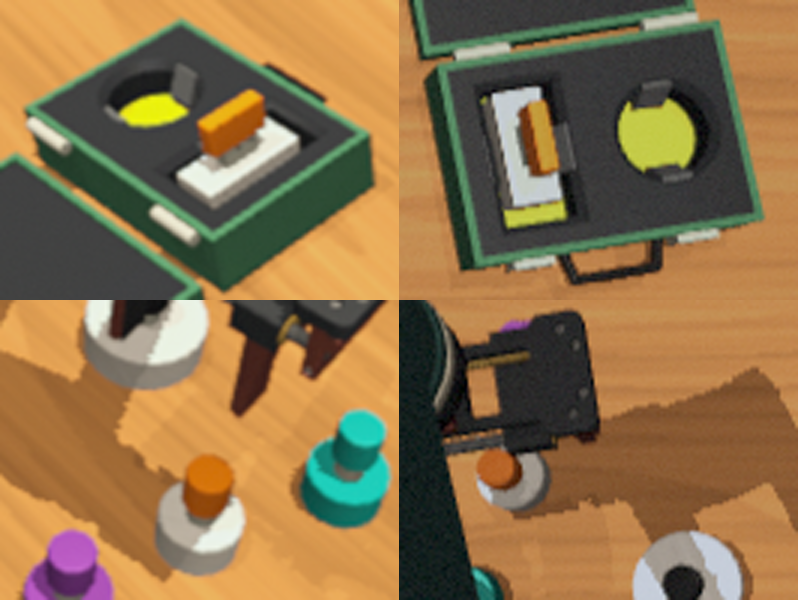

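Run:
```python
from h import *
np.set_printoptions(precision=4,suppress=True)
S='pics/s4.png';T='pics/t4.png'
tt=lambda x,y:(325+(x-399)/3,130+y/3); ss=lambda x,y:(80+x/3,75+y/3)
c=np.array([.5595,-.183]);y=np.radians(9.3);R=np.array([[np.cos(y),-np.sin(y)],[np.sin(y),np.cos(y)]])
L=lambda p:(R.T@(p[:2]-c))*1000
p,e=tri(T,tt(545,137),S,ss(232,113));print('fin',p,e,L(p))
for n,q in(('S',[(180,176),(214,200),(299,143),(265,118)]),):
    w=np.array([atz(S,*ss(*a),.052) for a in q]);print(n,L(w.mean(0)),[L(k) for k in w])
w=np.array([atz(T,*tt(*a),.052) for a in[(491,93),(545,86),(565,200),(510,208)]]);print('T',L(w.mean(0)),[L(k) for k in w])
p,e=tri(T,(130+(498-399)/3,140+(467-300)/3),S,(250+210/3,185+(470-300)/3));print('plug',p,e)
```

```text
fin [ 0.5562 -0.1367  0.0875] 0.0019427805054412991 [ 4.2293 46.1882]
S [ 7.9792 52.9799] [array([48.1619, 35.1561]), array([48.9718, 71.5257]), array([-31.1283,  71.9934]), array([-34.0886,  33.2445])]
T [ 4.8474 47.4086] [array([47.7796, 65.5774]), array([46.2326, 25.962 ]), array([-37.8093,  29.0718]), array([-36.8132,  69.023 ])]
plug [0.5201 0.3026 0.0709] 0.001746222656644964
```

The bar is home: the fin top is far below lip-stop height, and it's about 4 mm off centre in x, inside tolerance. The plug is still at (0.520, 0.3026), so that is next.

Emit:
arm_command --pt "60 -13 20.5 -10 0 0 0" --pt "60 -13 20.5 -40 0 0 0" --pt "60 -13 20.5 -75 0 0 0" --pt "60 -13 20.5 -105 0 0 0" --pt "60 -13 20.5 -115 0 0 0" --pt "60 -13 20.5 -115 0 0 0" --pt "255 -13 20.5 -115 0 0 0" --pt "255 -13 20.5 -115 0 0 0" --pt "255 -13 20.5 -115 0 0 0" --pt "255 -13 20.5 -115 0 0 0"

```text
t: 8.73
tcp_pos: [0.5214, 0.3016, 0.2246]
tcp_rot: [-0.001, 0.997, 0.082, 0.001]
wrist_force: [0.1, 0.6, 0.1]
opening: 0.0439
```

Emit:
arm_command --pt "255 0 0 0 0 0 0" --pt "255 0 0 0 0 0 0" --pt "255 0 0 0 0 0 0" --pt "255 0 0 0 0 0 0" --pt "255 0 0 0 0 0 0" --pt "255 0 0 0 0 0 0" --pt "255 0 0 0 0 0 0" --pt "255 0 0 0 0 0 0"

```text
t: 9.4
tcp_pos: [0.5209, 0.3017, 0.2235]
tcp_rot: [-0.0, 0.997, 0.082, 0.001]
wrist_force: [-0.8, 1.2, 4.4]
opening: 0.0273
```

Emit:
arm_command --pt "255 0 0 20 0 0 0" --pt "255 0 0 60 0 0 0" --pt "255 0 0 100 0 0 0" --pt "255 0 0 110 0 0 0" --pt "255 0 0 110 0 0 0" --pt "255 0 0 110 0 0 0"

```text
t: 9.9
tcp_pos: [0.5202, 0.3012, 0.3323]
tcp_rot: [0.0, 0.997, 0.082, -0.0]
wrist_force: [0.5, -0.5, -3.3]
opening: 0.0274
```

The plug is held (27 mm opening, about 3 N of weight). I'll carry it high over to the round cutout.

Emit:
arm_command --pt "255 47 -534 40 0 0 0" --pt "255 47 -534 40 0 0 0" --pt "255 47 -534 40 0 0 0" --pt "255 47 -534 40 0 0 0" --pt "255 47 -534 40 0 0 0" --pt "255 47 -534 40 0 0 0" --pt "255 47 -534 40 0 0 0" --pt "255 47 -534 40 0 0 0" --pt "255 47 -534 40 0 0 0" --pt "255 47 -534 40 0 0 0"

```text
t: 10.73
tcp_pos: [0.5556, -0.1142, 0.3608]
tcp_rot: [-0.001, 0.997, 0.082, -0.003]
wrist_force: [1.2, -0.4, -2.6]
opening: 0.0275
```

Emit:
arm_command --pt "255 12 -119 10 0 0 0" --pt "255 12 -119 10 0 0 0" --pt "255 12 -119 10 0 0 0" --pt "255 12 -119 -20 0 0 0" --pt "255 12 -119 -45 0 0 0" --pt "255 12 -119 -60 0 0 0" --pt "255 12 -119 -60 0 0 0" --pt "255 12 -119 -60 0 0 0"

```text
t: 11.4
tcp_pos: [0.5677, -0.2309, 0.3007]
tcp_rot: [-0.002, 0.997, 0.082, -0.003]
wrist_force: [-0.6, -0.3, -1.7]
opening: 0.0276
```

Run:
```python
from h import *
o=robot.observe();p=o['tcp_pos'];print(p,o['wrist_force'],o['opening'])
f='pics/s5.png';grab('scene',f)
im=cv2.resize(cv2.imread(f)[50:200,70:270],(800,600),interpolation=cv2.INTER_CUBIC)
a=np.linspace(0,2*np.pi,40)
for c,r,z,col in((p[:2],.025,p[2]-.223,(255,0,255)),(p[:2],.025,p[2]-.193,(255,0,255)),((.5676,-.2323),.033,.052,(255,255,255))):
    cv2.polylines(im,[np.int32([(proj(f,np.array([c[0]+r*np.cos(t),c[1]+r*np.sin(t),z]))-[70,50]+.5)*4 for t in a])],True,col,1)
cv2.imwrite('pics/c5.png',im)
```

```text
[ 0.56768546 -0.23089266  0.30065161] [-0.56963813 -0.30376056 -1.72909853] 0.027617455102164783
```

View pics/c5.png

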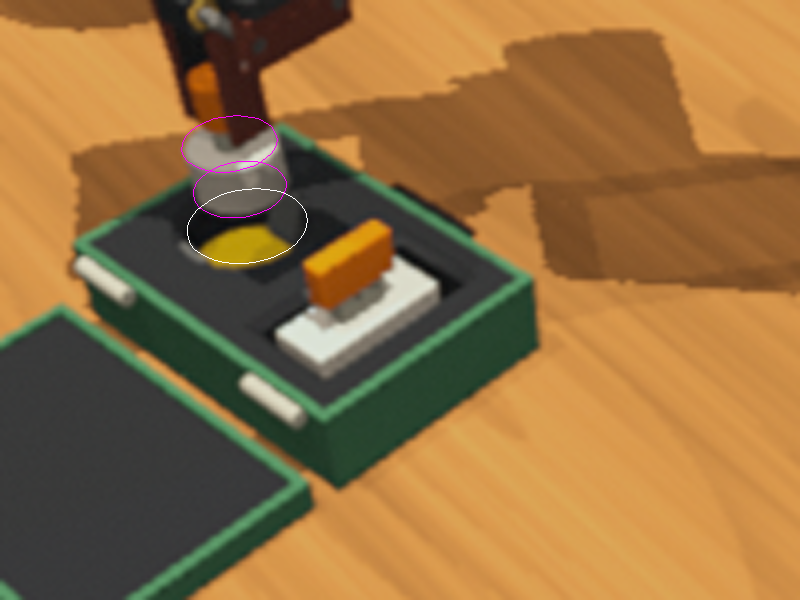

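The plug sits over the round hole where predicted, and the hole is again about 2 mm further in +x. I'll descend in stages.

Emit:
arm_command --pt "255 2 -1 -10 0 0 0" --pt "255 2 -1 -20 0 0 0" --pt "255 2 -1 -30 0 0 0" --pt "255 2 -1 -37 0 0 0" --pt "255 2 -1 -37 0 0 0" --pt "255 2 -1 -37 0 0 0"

```text
t: 11.95
tcp_pos: [0.5707, -0.2322, 0.2662]
tcp_rot: [-0.0, 0.997, 0.082, -0.001]
wrist_force: [-0.4, -0.3, -2.2]
opening: 0.0277
```

Emit:
arm_command --pt "255 0 0 -3 0 0 0" --pt "255 0 0 -6 0 0 0" --pt "255 0 0 -8 0 0 0" --pt "255 0 0 -8 0 0 0"

```text
t: 12.28
tcp_pos: [0.5706, -0.2325, 0.2588]
tcp_rot: [-0.0, 0.997, 0.083, -0.001]
wrist_force: [-3.1, -1.6, 0.2]
opening: 0.0277
```

Emit:
arm_command --pt "255 0 0 -2 0 0 0" --pt "255 0 0 -4 0 0 0" --pt "255 0 0 -6 0 0 0" --pt "255 0 0 -6 0 0 0"

```text
t: 12.62
tcp_pos: [0.5707, -0.2325, 0.2525]
tcp_rot: [-0.0, 0.997, 0.082, -0.0]
wrist_force: [-3.7, -0.1, 2.2]
opening: 0.0277
```

Emit:
arm_command --pt "255 0 0 -2 0 0 0" --pt "255 0 0 -4 0 0 0" --pt "255 0 0 -6 0 0 0" --pt "255 0 0 -6 0 0 0"

```text
t: 12.95
tcp_pos: [0.571, -0.2324, 0.2462]
tcp_rot: [-0.0, 0.997, 0.082, -0.0]
wrist_force: [-1.8, -1.1, -2.2]
opening: 0.0275
```

Emit:
arm_command --pt "255 0 0 -1 0 0 0" --pt "255 0 0 -2 0 0 0" --pt "255 0 0 -2 0 0 0"

```text
t: 13.2
tcp_pos: [0.571, -0.2322, 0.2454]
tcp_rot: [-0.0, 0.997, 0.083, -0.0]
wrist_force: [-5.0, 1.3, 6.5]
opening: 0.0277
```

Emit:
arm_command --pt "255 0 0 -1 0 0 0" --pt "255 0 0 -2 0 0 0" --pt "255 0 0 -2 0 0 0"

```text
t: 13.45
tcp_pos: [0.5709, -0.2318, 0.245]
tcp_rot: [-0.0, 0.997, 0.083, 0.0]
wrist_force: [-7.8, 3.7, 19.7]
opening: 0.0271
```

Emit:
arm_command --pt "120 0 0 2 0 0 0" --pt "120 0 0 2 0 0 0" --pt "120 0 0 2 0 0 0" --pt "120 0 0 2 0 0 0" --pt "120 0 0 2 0 0 0" --pt "120 0 0 20 0 0 0" --pt "120 0 0 60 0 0 0" --pt "120 0 0 100 0 0 0" --pt "120 0 0 140 0 0 0" --pt "120 0 0 140 0 0 0"

```text
t: 14.28
tcp_pos: [0.5735, -0.2337, 0.3911]
tcp_rot: [0.004, 0.997, 0.082, 0.006]
wrist_force: [1.0, -0.7, -0.8]
opening: 0.0462
```

Emit:
arm_command --pt "120 -120 -250 0 0 0 0" --pt "120 -120 -250 0 0 0 0" --pt "120 -120 -250 0 0 0 0" --pt "120 -120 -250 0 0 0 0" --pt "120 -120 -250 0 0 0 0" --pt "120 -120 -250 0 0 0 0" --pt "120 -120 -250 0 0 0 0" --pt "120 -120 -250 0 0 0 0"

```text
t: 14.95
tcp_pos: [0.4484, -0.4877, 0.3823]
tcp_rot: [0.001, 0.997, 0.08, -0.0]
wrist_force: [0.1, -1.0, -0.2]
opening: 0.0465
```

Run:
```python
from h import *
grab('scene','pics/s6.png');grab('top','pics/t6.png')
r=lambda f,x,y:cv2.resize(cv2.imread(f)[y:y+100,x:x+133],(399,300),interpolation=cv2.INTER_CUBIC)
cv2.imwrite('pics/c6.png',np.vstack([np.hstack([r('pics/s6.png',80,75),r('pics/t6.png',325,130)]),np.hstack([r('pics/s6.png',230,150),r('pics/t6.png',130,170)])]))
```

```text
(no output)
```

View pics/c6.png

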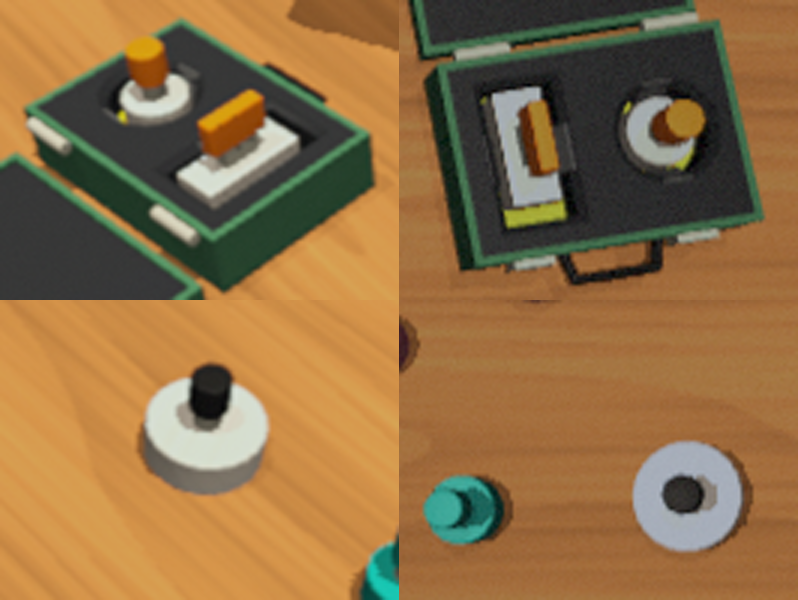

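Run:
```python
from h import *
np.set_printoptions(precision=4,suppress=True)
S='pics/s6.png';T='pics/t6.png'
tt=lambda x,y:(325+(x-399)/3,130+y/3); ss=lambda x,y:(80+x/3,75+y/3)
c=np.array([.5595,-.183]);y=np.radians(9.3);R=np.array([[np.cos(y),-np.sin(y)],[np.sin(y),np.cos(y)]])
def P(n,a,b):
    p,e=tri(T,tt(*a),S,ss(*b));print(n,'local mm',R.T@(p[:2]-c)*1000,'z',p[2]*1000,'err',e*1000)
P('plug handle',(685,118),(145,48))
P('plug body top',(660,131),(155,96))
P('fin',(545,137),(232,113))
ct=[(491,93),(545,86),(565,200),(510,208)];cs=[(214+-34,176),(265,118),(299,143),(214,200)]
P('bar body top',np.mean(ct,0),np.mean(cs,0))
P('rim', np.mean([(440,70),(717,22),(763,217),(475,267)],0),np.mean([(27,108),(181,21),(372,137),(221,235)],0))
```

```text
plug handle local mm [  0.3261 -49.3685] z 93.0110511767549 err 1.6521978441125746
plug body top local mm [  0.0244 -50.1837] z 48.65068419336283 err 0.3332541465948896
fin local mm [ 4.2293 46.1882] z 87.47857538712378 err 1.9427805054412992
bar body top local mm [ 4.8167 46.165 ] z 45.63919343991179 err 1.7166068074824483
rim local mm [-2.1342 -4.9094] z 44.690428315519725 err 2.7670468510480224
```

```bash
python3 -c "
from rig import robot
print(robot.sign_off())"
```

```text
the job is handed in; nothing more can be done
None
```

Both orange-handled gauges are in their cutouts, pushed home and released. I handed the job in at about 15 s on the robot's clock with the arm withdrawn from the case. Sign-off gives no verdict, so the figures below are my own checks.

| Gauge | Distance from cutout centre (case frame) | Last push | Height of handle top |
|---|---|---|---|
| Plug | about 1 mm | 20 N | 93 mm (94 mm expected when home) |
| Bar | about 4–5 mm in x, 4 mm in y (12 mm allowed) | 33 N | 87 mm (94 mm expected when home) |

- **Seating:** both pushes went well beyond the 12 N the lips need. Stuck on the lips, a handle top would stand at about 106 mm.
- **Upright:** both look upright in the last pictures, and the bar lines up with its cutout by eye.
- **Black plug:** it stands upright at the same pixel position as at the start.
- **Checks that disagreed:**
  - The bar hung about 7 mm lower in the grip than planned, because I lifted while the jaws were still closing. It did no harm.
  - One single-view reading put the bar 8 mm off centre in x, still within tolerance.
  - Heights measured from the two views read low: about 6 mm for the bar, and about 7 mm for the case rim, whose points I read only roughly.

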